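# Press the lid of a sample tin home in a screw press

### The arm

A 7-joint arm with a two-finger parallel gripper is mounted at the origin on a cart in front of the work surface, level with it; the furniture and walls round the work are solid. World frame = base frame: x ahead of the robot, y to its left, z up, the work surface at z = 0. Lengths are in m, angles in rad, forces in N, time in s.
With the tool pointing down it reaches from about 0.425 to 0.975 m from the base axis. Payload 16.7 kg.
Tool frame: the origin (TCP) lies on the mounting face of the last link; the fingertips stand 173 mm ahead of it and the grasp point (between the pads) lies 155 mm ahead of it; z points along the fingers, y is the line along which they close (so a half turn about z gives the same grasp; the last joint's range is limited). The gripper opens to 85 mm and grips with 20 to 120 N. Pads are 22 mm wide; open, the fingers measure 114 mm over their backs; the gripper's body (76 mm by 85 mm) begins 54 mm behind the grasp point. The pads swing forward as they close: fully open they stand 13 mm farther back than shut.
Start: joints at [1.062, 0.426, 0.074, 1.606, -0.034, 1.111, -0.067], TCP at [0.237, -0.632, 0.405] pointing down, gripper open.
Joint ranges: [-2.85, 2.85], [-0.5, 2.14], [-1.23, 1.37], [0.21, 2.46], [-1.02, 4.16], [0.16, 2.05], [-2.73, 2.73]. Speed limits (rad/s): [1.89, 1.89, 2.39, 2.39, 3.01, 3.01, 3.01].

### API

Orientations are given as a unit quaternion [x, y, z, w].
In Python, from station import manip, eyes, ticket gives the robot as it stands.
- The arm moves only by the tool servo_tool, never from a script. Its arguments are lists of equal length, an entry for each row: "dp": the shift along the tool's x, y, z in m, a list of three; "rot": the turn, a rotation vector about the tool's x, y, z in degrees, a list of three. In form: {"dp": [[tx, ty, tz], ...], "rot": [[rx, ry, rz], ...]}. A call has 1 to 5 rows; each row shifts and turns the commanded pose from where the row before left it, along the tool's axes as they then stand; what a row does not reach is not made up. A row lasts 1/12 s, in which the tool goes at most 41.7 mm and 7.16 degrees, less where a joint would pass 70% of its speed; a pose out of reach is approached as far as the arm can. A call with a gripper value outside its range is refused whole. "grip" is the finger opening in m, from 0 to 0.0854, set as the call begins (left out, the last holds). The fingers move at their own pace and stop on an object; "force" is the grip in N (left out, the last holds). Time passes only in rows, so rows that do not move let the fingers close. It gives the time, the measured TCP pose, the force, the opening and the grip force at its end, in the units of the state.
- manip.sense(): the state, without advancing time (a new reading comes with each control period).
- eyes.capture(name): name is "scene" or "top" or "wrist"; returns the picture (480x640x3 uint8, red, green, blue); there is no depth.
- eyes.calibration(name): a dict with "fx", "fy", "cx", "cy" (pixels), "D" ([k1, k2, p1, p2, k3] as OpenCV has them; the pictures are not rectified), "rvec" (rotation vector, rad) and "tvec" (3), from world to camera coordinates, as OpenCV has them. Camera axes: x right, y down, z forward; pixel columns grow to the right and rows downward; lengths in m; the calibration is good to about 2 mm. A picture is of the moment at which its call begins: read the wrist's pose just before it. calibration takes no time and is no camera call; for the wrist camera it gives the pose at the moment of the call.
- ticket.hand_in(): hands the job in; it is judged then, once.
The state is a dict: "time": time; "joint_positions": joint angles; "dq": joint speeds; "joint_efforts": joint torques, N m; "eef_pos": TCP position; "tool_rot": TCP orientation; "contact_force": force on the tool from outside, world axes, zero at the start; "moment": the same for the moment, N m; "grip_width": finger opening in m; "gripper_force": force on a finger pad.
Only numpy, scipy, OpenCV 4.12 (cv2) and the standard library are available. Lean on these libraries where they do the work, as an engineer would, in place of code of your own. Each camera call takes 0.05 s, during which the arm holds its last target. There are 200 camera calls.

### The job

Push the press's tray fully home so that the round tin stands under the press foot, then turn the knurled knob clockwise, following it as it sinks, until the sprung foot holds the tin firmly, and leave it clamped. Clamp it only firmly, by feel: screwing on much past first contact crushes the tin. Leave the bottle, the vial and the timer where they stand.

Things in the scene. Friction and masses are not known exactly. Their poses are not given: they have to be found in the camera images.
- press: small grey bench screw press, bolted down: base plate 140 x 100 x 12 mm, column at its back (+x), an arm 46 mm wide reaching forward over the base (underside 70, top 92, brass bush to 95 mm above the bench) carrying a vertical screw. Origin at the base's underside, under the screw's axis; x points from the tray's front to the column (the way the tray is pushed in), z up.
- press_axis (a point): point on the screw's axis at the seat's height, 19.5 mm above the bench. The press foot above it is a 26 mm steel disc on a stiff spring (22 N per mm). It is set on the screw by hand, up to 4.5 mm higher or lower each time, so the knob angle at which it meets the tin is not known beforehand: somewhere from 1.8 to 3.7 rad.
- tab (a point): middle of the front face (towards -x of the press) of the upright tab on the tray's front edge; the tab is 44 mm wide, 8 mm thick, its top 51 mm above the bench, this point 42 mm above the bench. Push it along the press's +x. It stays 92 mm in front of the tin's centre.
- tray: aluminium tray, 60 mm wide, sliding along the press's x; at the start it is drawn out 50 mm towards the robot. Origin on its underside, 12.5 mm above the bench, at the centre of a round steel seat (54 mm across, top 19.5 mm above the bench) where the tin stands between four short pins. Fully home, against its stop, the origin lies under the screw's axis. About 2.5 N moves it.
- gold_tin: round flat tin, 41 mm across, 10 mm high, loose on the tray's seat; origin at the centre of its underside
- knob_grip (a point): middle of the knurled round knob on top of the screw, 36 mm in diameter, 24 mm high (12 mm above and below this point), axis vertical. 142 mm above the bench with the screw right up; goes down with the stem, 30 mm per full turn (4.77 mm per rad). The stem below it is 13 mm thick; nothing stands beside the knob.
- knob (a joint): angle the knob has been turned down, rad: 0 right up, grows clockwise seen from above, at most 4.8; starts at 0 to 0.8. The self-locking thread takes about 0.35 N m to turn while the foot is free. From contact on, each rad adds about 105 N of clamping and 0.5 N m. Wanted: 12 to 48 N, 0.11 to 0.46 rad past contact; over 60 N crushes the tin. It stays where it is let go.
- bottle: amber dropper bottle, 37 mm across, 98 mm high, standing to the left of the press; origin at its underside
- vial: small screw-cap vial, 23 mm across, 50 mm high, standing to the right of the press; origin at its underside
- bench_timer: square white bench timer, 66 x 66 x 20 mm, lying in front of the press on the left; origin at its underside

How it is judged:
On the way, in this order (a step that is already met when the one before it is completed fails the run):
1. the tray is pushed home with the foot still clear of the tin (horizontal distance between tray and press_axis below 0.002 m and contact force between tray and gold_tin below 5 N), for 0.2 s.
2. the foot is screwed down firmly on the tin (contact force between tray and gold_tin above 12 N), for 0.3 s.
At the end, for the whole second after the job is handed in: the tray is home within 2 mm, the tin is within 5 mm of the screw's axis, and the foot clamps it on its seat with 12 to 48 N (horizontal distance between tray and press_axis below 0.002 m and horizontal distance between gold_tin and press_axis below 0.005 m and contact force between tray and gold_tin between 12 and 48 N); the robot touches nothing.
It fails at once if the tin is crushed (more than 60 N on it) (contact force between tray and gold_tin above 60 N).
It fails at once if the bottle is knocked away (distance of bottle from where it was at the start of the episode above 0.03 m).
It fails at once if the vial is knocked away (distance of vial from where it was at the start of the episode above 0.03 m).
It fails at once if the timer is knocked away (distance of bench_timer from where it was at the start of the episode above 0.03 m).
It also fails if it takes over 72 s, if anything falls off the work surface, if the arm or the gripper's body presses on something with over 40 N, if the wrist force passes 120 N, or if a joint passes its speed limit or range.

## Working session

There is one attempt and no reset: what is moved stays moved. The work goes in short steps, Python scripts to look and compute and a tool call to move; the robot and the scene stay as the last step left them, time stands still between calls to the robot, and variables do not carry over. Pictures are saved under pics/ and viewed, at most 10 in all, crops included, and the job is handed in when it is done.

Besides the shell and the picture viewer there is one more tool, called after "Emit:" in YAML: its name, and indented under it one key for each argument. servo_tool: Moves the arm, as the interface text tells. Its arguments: {"type":"object","properties":{"dp":{"type":"array","items":{"type":"array","items":{"type":"number"}}},"rot":{"type":"array","items":{"type":"array","items":{"type":"number"}}},"grip":{"type":"number"},"force":{"type":"number"}},"required":["dp","rot"]}

```bash
mkdir -p pics
cat > h.py <<'E'
import numpy as np, cv2
from scipy.spatial.transform import Rotation as R
from station import manip, eyes, ticket
def ray(c,uv):
    K=np.array([[c['fx'],0,c['cx']],[0,c['fy'],c['cy']],[0,0,1]]);D=np.array(c['D'],float)
    p=cv2.undistortPoints(np.array(uv,float).reshape(-1,1,2),K,D).reshape(-1,2)
    Rm=cv2.Rodrigues(np.array(c['rvec'],float))[0];t=np.array(c['tvec'],float).ravel()
    o=-Rm.T@t; d=np.c_[p,np.ones(len(p))]@Rm
    return o,d
def plane(c,uv,z):
    o,d=ray(c,uv); return o+d*((z-o[2])/d[:,2])[:,None]
def proj(c,P):
    K=np.array([[c['fx'],0,c['cx']],[0,c['fy'],c['cy']],[0,0,1]])
    return cv2.projectPoints(np.array(P,float).reshape(-1,3),np.array(c['rvec'],float),np.array(c['tvec'],float),K,np.array(c['D'],float))[0].reshape(-1,2)
E
python3 - <<'E'
from h import *
s=manip.sense();print(s)
for n in ('scene','top'):
    im=eyes.capture(n);cv2.imwrite(f'pics/{n}0.png',im[:,:,::-1])
    c=eyes.calibration(n);print(n,c['fx'],ray(c,[[320,240]]))
E
```

```text
{'time': 0.0, 'joint_positions': array([ 1.06248424,  0.42673525,  0.07384099,  1.60660065, -0.03409406,
        1.11078069, -0.06707872]), 'dq': array([-0.00177264, -0.00163112,  0.00149015, -0.00013277,  0.00044821,
       -0.0005199 ,  0.00105333]), 'joint_efforts': array([-2.07860001e-03, -9.49821639e+01,  3.75959694e+00, -4.63497877e+01,
        1.88830658e-02,  1.04546841e-02, -1.41745994e-05]), 'eef_pos': array([ 0.2369646 , -0.63184694,  0.40401079]), 'tool_rot': array([ 9.83949528e-01,  1.78445867e-01, -1.59328776e-04, -6.12036320e-04]), 'contact_force': array([-0.64462816, -0.63287589, -0.34193796]), 'moment': array([ 0.03133398, -0.01416844, -0.01516821]), 'gripper_force': 0.0, 'grip_width': 0.08540435157913034}
scene 483.66984124609013 (array([-0.09377517, -0.42769894,  0.56264887]), array([[ 0.74122577,  0.42475291, -0.5202676 ]]))
top 518.572140273835 (array([ 0.47072148, -0.07966429,  1.03797409]), array([[ 0.08060685, -0.01760341, -0.99662249]]))
```

View pics/scene0.png

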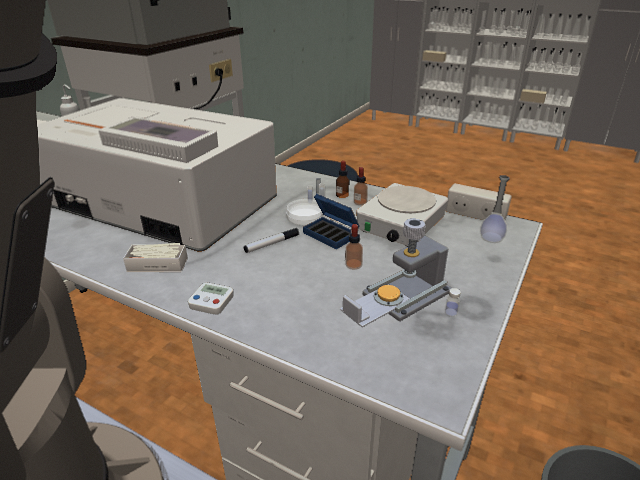

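View pics/top0.png

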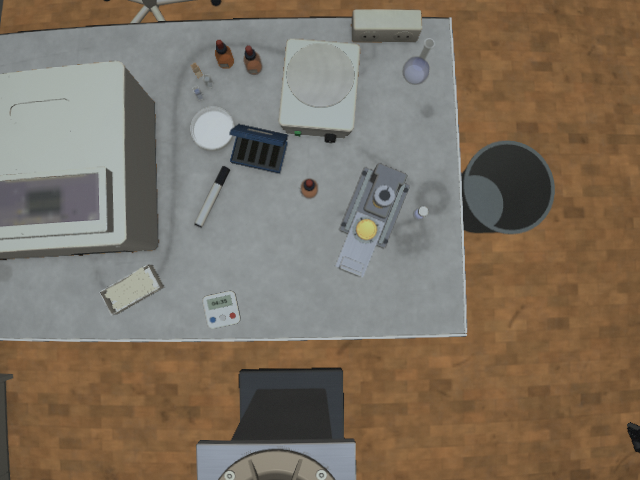

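The scene view shows the press with its knob at about (415,228), the tin at (389,293) and the tab at (352,307). In the top view the knob is at (384,196), the tin at (367,229), the tab at about (350,270), the bottle at (309,187), the vial at (422,212) and the timer at (221,309).

Run:
```python
from h import *
im=cv2.imread('pics/top0.png');c=eyes.calibration('top')
hsv=cv2.cvtColor(im,cv2.COLOR_BGR2HSV)
m=cv2.inRange(hsv,(18,90,120),(35,255,255));m[:200]=0;m[260:]=0;m[:,:340]=0;m[:,400:]=0
mm=cv2.moments(m,True);uv=[mm['m10']/mm['m00'],mm['m01']/mm['m00']];print('tin px',uv,mm['m00'],plane(c,[uv],.0295))
sc=cv2.imread('pics/scene0.png');cs=eyes.calibration('scene')
print('knob top view z .13-.154',plane(c,[[384,196]],.154),plane(c,[[384,196]],.13))
o1,d1=ray(c,[[384,196]]);o2,d2=ray(cs,[[415,228]])
A=np.c_[d1[0],-d2[0]];t=np.linalg.lstsq(A,o2-o1,rcond=None)[0];print('tri',o1+t[0]*d1[0],o2+t[1]*d2[0])
crop=cv2.resize(im[150:285,325:435],None,fx=4.4,fy=4.4,interpolation=cv2.INTER_CUBIC);cv2.imwrite('pics/topc.png',crop)
```

```text
tin px [366.0518292682927, 228.8201219512195] 328.0 [[ 0.57277196 -0.18807302  0.0295    ]]
knob top view z .13-.154 [[ 0.61673591 -0.20733587  0.154     ]] [[ 0.62070022 -0.21080217  0.13      ]]
tri [ 0.61863893 -0.20899983  0.14247906] [ 0.61890193 -0.20960675  0.14261015]
```

View pics/topc.png

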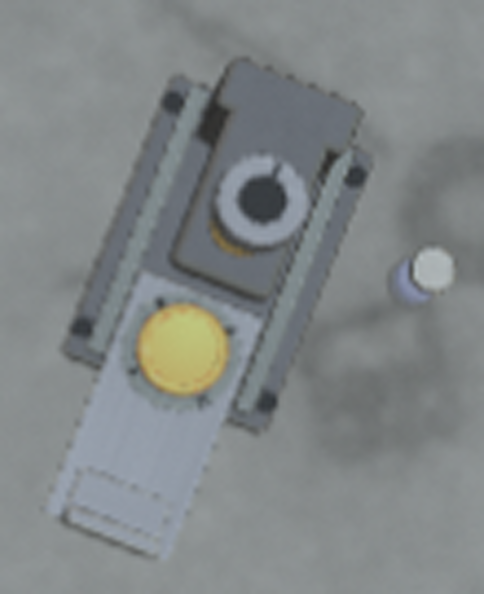

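The crop shows the tin at crop (182,349), the knob's top at (262,199), and base bolts at (174,102), (356,177), (267,401) and (82,327). The tab is along (75,480)–(168,555), and the vial's cap is at (434,269).

Run:
```python
from h import *
c=eyes.calibration('top')
f=lambda L,z:plane(c,np.array(L,float)/4.4+[325,150],z)
b=f([(174,102),(356,177),(267,401),(82,327)],.015)
print('bolts',b.round(4))
for i,j in ((3,0),(2,1)): 
    d=b[j]-b[i];print('dir',np.degrees(np.arctan2(d[1],d[0])),np.linalg.norm(d))
for i,j in ((0,1),(3,2)):
    d=b[j]-b[i];print('cross',90+np.degrees(np.arctan2(d[1],d[0])),np.linalg.norm(d))
tin=f([(182,349)],.0295)[0];print('tin',tin)
mid=b.mean(0);print('mid',mid)
th=np.radians(-26) 
print('tab top',f([(75,480),(192,525),(168,555),(65,515)],.051).round(4))
print('knob top',f([(262,199)],.152))
print('vial',f([(434,269)],.05),'bottle',plane(c,[[309,187]],.09),'timer',plane(c,[[221,309]],.02))
```

```text
bolts [[ 0.6866 -0.1896  0.015 ]
 [ 0.6509 -0.272   0.015 ]
 [ 0.5491 -0.2281  0.015 ]
 [ 0.5839 -0.1452  0.015 ]]
dir -23.373081259228236 0.1118440810524185
dir -23.3246893902005 0.11089068366349195
cross -23.419756287786726 0.0898477348885761
cross -22.812353072159453 0.08994567036475166
tin [ 0.57178215 -0.18866078  0.0295    ]
mid [ 0.6176157  -0.20875345  0.015     ]
tab top [[ 0.5134 -0.1385  0.051 ]
 [ 0.493  -0.1888  0.051 ]
 [ 0.4802 -0.1781  0.051 ]
 [ 0.4983 -0.1338  0.051 ]]
knob top [[ 0.61840963 -0.20861716  0.152     ]]
vial [[ 0.60337402 -0.29871163  0.05      ]] bottle [[ 0.6461719  -0.07779904  0.09      ]] timer [[0.42067051 0.09862723 0.02      ]]
```

The press yaw is about -23.3°. The axis comes out at (0.6177,-0.2084) and the tab at (0.487,-0.152), and two independent measurements agree. Next I move in front of the tab.

Emit:
servo_tool:
  dp:
    - [0.019,-0.0192,0]
    - [0.019,-0.0192,0]
    - [0.019,-0.0192,0]
    - [0.019,-0.0192,0]
    - [0.019,-0.0192,0]
  rot:
    - [0,0,0]
    - [0,0,0]
    - [0,0,0]
    - [0,0,0]
    - [0,0,0]
  grip: 0
  force: 20

```text
time: 0.52
eef_pos: [0.2925, -0.5074, 0.4044]
tool_rot: [0.984, 0.178, -0.0, -0.0]
contact_force: [-0.3, -0.1, 0.6]
grip_width: 0.0252
gripper_force: 0.0
```

Emit:
servo_tool:
  dp:
    - [0.019,-0.0192,0]
    - [0.019,-0.0192,0]
    - [0.019,-0.0192,0]
    - [0.019,-0.0192,0]
    - [0.019,-0.0192,0]
  rot:
    - [0,0,0]
    - [0,0,0]
    - [0,0,0]
    - [0,0,0]
    - [0,0,0]

```text
time: 0.93
eef_pos: [0.3477, -0.3842, 0.4045]
tool_rot: [0.984, 0.178, -0.0, -0.0]
contact_force: [0.9, 0.1, 0.2]
grip_width: -0.0002
gripper_force: 0.0
```

Emit:
servo_tool:
  dp:
    - [0.019,-0.0192,0]
    - [0.019,-0.0192,0]
    - [0.019,-0.0192,0]
    - [0.019,-0.0192,0]
    - [0.019,-0.0192,0]
  rot:
    - [0,0,0]
    - [0,0,0]
    - [0,0,0]
    - [0,0,0]
    - [0,0,0]

```text
time: 1.35
eef_pos: [0.4029, -0.2609, 0.4046]
tool_rot: [0.984, 0.178, -0.0, -0.0]
contact_force: [0.7, 0.2, -0.3]
grip_width: -0.0
gripper_force: 0.0
```

Emit:
servo_tool:
  dp:
    - [0.019,-0.0192,0]
    - [0.019,-0.0192,0]
    - [0.019,-0.0192,0]
    - [0.019,-0.0192,0]
    - [0.019,-0.0192,0]
  rot:
    - [0,0,0]
    - [0,0,0]
    - [0,0,0]
    - [0,0,0]
    - [0,0,0]

```text
time: 1.77
eef_pos: [0.4582, -0.1378, 0.4046]
tool_rot: [0.984, 0.178, -0.0, -0.0]
contact_force: [-0.3, -0.1, 0.9]
grip_width: -0.0003
gripper_force: 0.0
```

Emit:
servo_tool:
  dp:
    - [0,0,0]
    - [0,0,0]
    - [0,0,0]
    - [0,0,0]
    - [0,0,0]
  rot:
    - [0,0,-6.8]
    - [0,0,-6.8]
    - [0,0,-6.8]
    - [0,0,-6.8]
    - [0,0,-6.8]

```text
time: 2.18
eef_pos: [0.4579, -0.139, 0.4045]
tool_rot: [0.887, 0.461, -0.0, -0.0]
contact_force: [-0.7, 0.5, -0.2]
grip_width: -0.0001
gripper_force: 0.0
```

Emit:
servo_tool:
  dp:
    - [0,0,0]
    - [0,0,0]
    - [0,0,0]
    - [0,0,0]
    - [0,0,0]
  rot:
    - [0,0,-6.8]
    - [0,0,-6.8]
    - [0,0,-6.8]
    - [0,0,-6.8]
    - [0,0,-6.8]

```text
time: 2.6
eef_pos: [0.4578, -0.139, 0.4045]
tool_rot: [0.714, 0.7, -0.0, -0.0]
contact_force: [0.1, -0.3, -0.5]
grip_width: 0.0004
gripper_force: 0.0
```

Emit:
servo_tool:
  dp:
    - [0,0,0]
    - [0,0,0]
    - [0,0,0]
    - [0,0,0]
    - [0,0,0]
  rot:
    - [0,0,-6.8]
    - [0,0,-6.8]
    - [0,0,-6.8]
    - [0,0,-6.8]
    - [0,0,-6.8]

```text
time: 3.02
eef_pos: [0.4578, -0.139, 0.4045]
tool_rot: [0.478, 0.878, -0.0, -0.0]
contact_force: [-0.2, 0.3, 0.2]
grip_width: -0.0002
gripper_force: 0.0
```

Emit:
servo_tool:
  dp:
    - [0,0,0]
    - [0,0,0]
    - [0,0,0]
    - [0,0,0]
    - [0,0,0]
  rot:
    - [0,0,-6.8]
    - [0,0,-6.8]
    - [0,0,-6.8]
    - [0,0,-6.8]
    - [0,0,-6.8]

```text
time: 3.43
eef_pos: [0.4578, -0.139, 0.4045]
tool_rot: [0.2, 0.98, 0.0, -0.0]
contact_force: [-0.2, 0.7, -0.9]
grip_width: -0.0002
gripper_force: 0.0
```

```bash
cat >> h.py <<'E'
def st():
    s=manip.sense();r=R.from_quat(s['tool_rot']);x=r.as_matrix()[:,0]
    print('t',round(s['time'],2),'p',s['eef_pos'].round(4),'yawx',round(np.degrees(np.arctan2(x[1],x[0])),2),'z',r.as_matrix()[:,2].round(4),'q',s['joint_positions'].round(2),'F',s['contact_force'].round(1),'M',s['moment'].round(2),'w',round(s['grip_width'],4),s['gripper_force'])
    return s
AX=np.array([.6180,-.2085]);U=np.array([np.cos(np.radians(-23.3)),np.sin(np.radians(-23.3))])
def togo(p):
    "tool-axis shift to world point p"
    s=manip.sense();return R.from_quat(s['tool_rot']).inv().apply(np.array(p)-s['eef_pos'])
E
python3 - <<'E'
from h import *
st()
tab=AX-U*.142;print(tab, togo([*(tab-U*.031),.203]))
E
```

```text
t 3.43 p [ 0.4578 -0.139   0.4045] yawx 156.89 z [-5.e-04  2.e-04 -1.e+00] q [ 0.59  0.13 -0.47  2.01  0.07  1.01  1.26] F [-0.2  0.7 -0.9] M [-0.01 -0.06  0.  ] w -0.0002 0.0
[ 0.48758061 -0.15233254] [-0.00168128 -0.00047075  0.20152005]
```

Emit:
servo_tool:
  dp:
    - [-0.0016,-0.0005,0.035]
    - [0,0,0.035]
    - [0,0,0.035]
    - [0,0,0.035]
    - [0,0,0.03]
  rot:
    - [0,0,0]
    - [0,0,0]
    - [0,0,0]
    - [0,0,0]
    - [0,0,0]

```text
time: 3.85
eef_pos: [0.4586, -0.14, 0.2326]
tool_rot: [0.203, 0.979, 0.0, -0.0]
contact_force: [0.8, -1.9, -0.5]
grip_width: -0.0001
gripper_force: 0.0
```

Emit:
servo_tool:
  dp:
    - [0,0,0.02]
    - [0,0,0.01]
    - [0,0,0.0]
    - [0,0,0]
    - [0,0,0]
  rot:
    - [0,0,0]
    - [0,0,0]
    - [0,0,0]
    - [0,0,0]
    - [0,0,0]

```text
time: 4.27
eef_pos: [0.4598, -0.1402, 0.2059]
tool_rot: [0.203, 0.979, -0.0, 0.001]
contact_force: [-0.3, 0.3, -0.1]
grip_width: 0.0
gripper_force: 0.0
```

Run:
```python
from h import *
st()
im=eyes.capture('scene');cv2.imwrite('pics/s1.png',cv2.resize(im[180:340,300:500,::-1],None,fx=3.5,fy=3.5))
```

```text
t 4.27 p [ 0.4598 -0.1402  0.2059] yawx 156.55 z [ 1.6e-03 -5.0e-04 -1.0e+00] q [ 0.49  0.43 -0.39  2.17  0.29  0.59  1.05] F [-0.3  0.3 -0.1] M [-0.02  0.    0.02] w 0.0 0.0
```

View pics/s1.png

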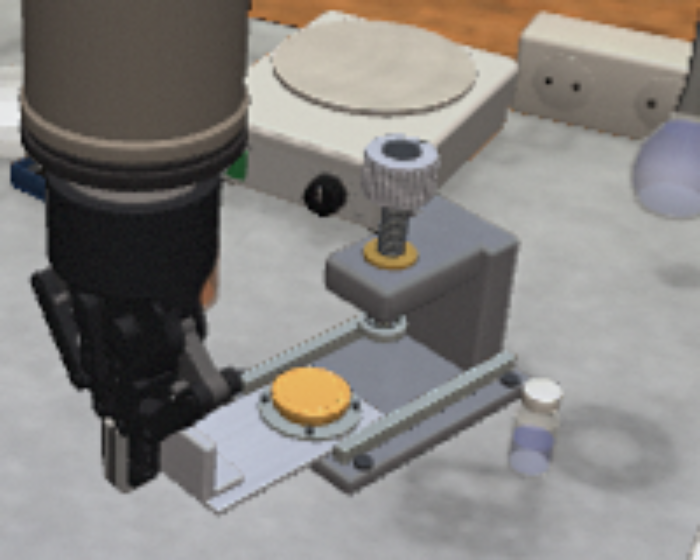

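The closed fingers stand just in front of the tab, at crop (125,450). The tab is at (200,460), the tin at (312,395), and the foot at (385,325) is clear. Now I push.

Emit:
servo_tool:
  dp:
    - [-0.008,0,0]
    - [-0.008,0,0]
    - [-0.008,0,0]
    - [-0.008,0,0]
    - [-0.008,0,0]
  rot:
    - [0,0,0]
    - [0,0,0]
    - [0,0,0]
    - [0,0,0]
    - [0,0,0]

```text
time: 4.73
eef_pos: [0.4968, -0.1564, 0.2048]
tool_rot: [0.203, 0.979, 0.0, -0.0]
contact_force: [-2.8, 1.9, 2.0]
grip_width: 0.0003
gripper_force: 1.5
```

Emit:
servo_tool:
  dp:
    - [-0.005,0,0]
    - [-0.005,0,0]
    - [-0.005,0,0]
    - [-0.004,0,0]
    - [-0.003,0,0]
  rot:
    - [0,0,0]
    - [0,0,0]
    - [0,0,0]
    - [0,0,0]
    - [0,0,0]

```text
time: 5.15
eef_pos: [0.5165, -0.1649, 0.2046]
tool_rot: [0.203, 0.979, 0.0, -0.0]
contact_force: [-1.9, 2.2, 0.8]
grip_width: -0.0002
gripper_force: 1.3
```

Run:
```python
from h import *
s=st()
e=s['eef_pos'][:2]-AX; print('along',e@U,'lat',e@np.array([-U[1],U[0]]))
```

```text
t 5.15 p [ 0.5165 -0.1649  0.2046] yawx 156.56 z [-2.e-04  2.e-04 -1.e+00] q [ 0.5   0.51 -0.38  2.03  0.3   0.65  1.08] F [-1.9  2.2  0.8] M [0.43 0.39 0.06] w -0.0002 1.3448112714104354
along -0.11049636183487116 lat -9.108617007870282e-05
```

Emit:
servo_tool:
  dp:
    - [-0.002,0,0]
    - [-0.001,0,0]
    - [-0.001,0,0]
    - [-0.001,0,0]
    - [0,0,0]
  rot:
    - [0,0,0]
    - [0,0,0]
    - [0,0,0]
    - [0,0,0]
    - [0,0,0]

```text
time: 5.57
eef_pos: [0.5208, -0.1667, 0.2047]
tool_rot: [0.203, 0.979, 0.0, 0.0]
contact_force: [-0.4, 0.9, -1.3]
grip_width: 0.0002
gripper_force: 0.7
```

Emit:
servo_tool:
  dp:
    - [-0.001,0,0]
    - [-0.001,0,0]
    - [-0.001,0,0]
    - [0,0,0]
    - [0,0,0]
  rot:
    - [0,0,0]
    - [0,0,0]
    - [0,0,0]
    - [0,0,0]
    - [0,0,0]

```text
time: 5.98
eef_pos: [0.5231, -0.1678, 0.2046]
tool_rot: [0.203, 0.979, 0.0, -0.001]
contact_force: [-5.7, 4.3, 2.2]
grip_width: 0.0005
gripper_force: 3.2
```

Emit:
servo_tool:
  dp:
    - [-0.001,0,0]
    - [-0.001,0,0]
    - [0,0,0]
    - [0,0,0]
    - [0,0,0]
  rot:
    - [0,0,0]
    - [0,0,0]
    - [0,0,0]
    - [0,0,0]
    - [0,0,0]

```text
time: 6.4
eef_pos: [0.5238, -0.1679, 0.2045]
tool_rot: [0.203, 0.979, -0.0, -0.002]
contact_force: [-16.1, 9.0, 13.7]
grip_width: 0.0004
gripper_force: 9.4
```

Run:
```python
from h import *
s=st()
e=s['eef_pos'][:2]-AX; print('along',e@U,'lat',e@np.array([-U[1],U[0]]))
im=eyes.capture('top')[:,:,::-1].copy();c=eyes.calibration('top')
hsv=cv2.cvtColor(im,cv2.COLOR_BGR2HSV)
cv2.imwrite('pics/t2.png',cv2.resize(im[150:285,325:435],None,fx=4.4,fy=4.4))
im=eyes.capture('scene');cv2.imwrite('pics/s2.png',cv2.resize(im[180:340,300:500,::-1],None,fx=3.5,fy=3.5))
```

```text
t 6.4 p [ 0.5238 -0.1679  0.2045] yawx 156.58 z [-4.5e-03  9.0e-04 -1.0e+00] q [ 0.5   0.52 -0.38  2.01  0.3   0.67  1.09] F [-16.1   9.   13.7] M [1.92 3.36 0.05] w 0.0004 9.444180876016617
along -0.1025978796172501 lat -2.5524682894436174e-05
```

View pics/s2.png

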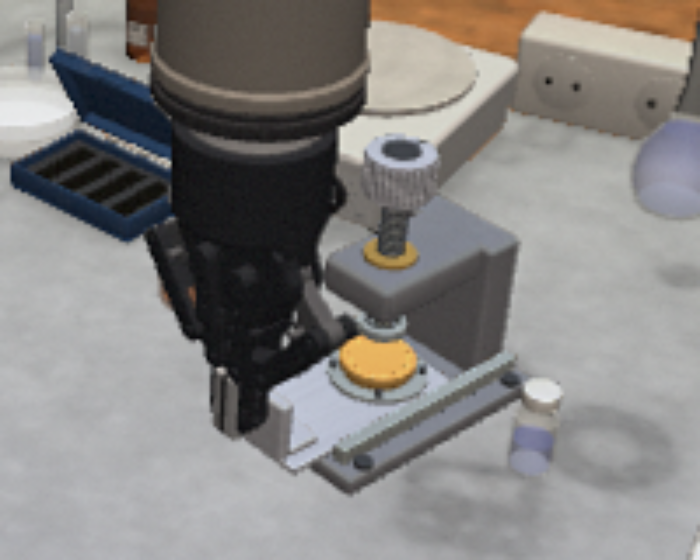

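The tray is home: the push force rose to about 18 N at along = -0.1026 m, against a predicted -0.103. The tin at (378,360) stands under the foot at (385,325) with a visible gap. Next I back off and go up.

Emit:
servo_tool:
  dp:
    - [0,0,0]
    - [0.005,0,0]
    - [0.01,0,0]
    - [0.015,0,0]
    - [0.01,0,-0.01]
  rot:
    - [0,0,0]
    - [0,0,0]
    - [0,0,0]
    - [0,0,0]
    - [0,0,0]

```text
time: 6.92
eef_pos: [0.4869, -0.1525, 0.2136]
tool_rot: [0.203, 0.979, 0.0, -0.001]
contact_force: [0.1, -0.1, 0.8]
grip_width: -0.0001
gripper_force: 0.0
```

Emit:
servo_tool:
  dp:
    - [0,0,-0.03]
    - [0,0,-0.035]
    - [0,0,-0.035]
    - [0,0,-0.035]
    - [0,0,-0.035]
  rot:
    - [0,0,-6]
    - [0,0,-6]
    - [0,0,-6]
    - [0,0,-6]
    - [0,0,-6]
  grip: 0.0854

```text
time: 7.33
eef_pos: [0.488, -0.1527, 0.3866]
tool_rot: [-0.06, 0.998, -0.0, 0.0]
contact_force: [0.5, 0.2, 0.5]
grip_width: 0.0605
gripper_force: 0.0
```

Emit:
servo_tool:
  dp:
    - [0,0,-0.015]
    - [0,0,0]
    - [0,0,0]
    - [0,0,0]
    - [0,0,0]
  rot:
    - [0,0,-6]
    - [0,0,-6]
    - [0,0,-6]
    - [0,0,-6]
    - [0,0,0]

```text
time: 7.75
eef_pos: [0.4882, -0.153, 0.3999]
tool_rot: [-0.266, 0.964, -0.0, 0.0]
contact_force: [-1.1, 0.5, -0.1]
grip_width: 0.0851
gripper_force: 0.0
```

Run:
```python
from h import *
s=st()
c=eyes.calibration('top');im=cv2.cvtColor(eyes.capture('top'),cv2.COLOR_RGB2BGR)
print(togo([*AX,.40]))
cs=eyes.calibration('scene')
print('axis pts in scene',proj(cs,[[*AX,z] for z in (.0295,.095,.130,.154)]))
print('axis pts in top',proj(c,[[*AX,z] for z in (.0295,.095,.130,.154)]))
ims=eyes.capture('scene');cv2.imwrite('pics/s3.png',cv2.resize(ims[200:320,360:480,::-1],None,fx=5,fy=5,interpolation=cv2.INTER_CUBIC))
```

```text
t 7.75 p [ 0.4882 -0.153   0.3999] yawx -149.17 z [ 8.e-04 -7.e-04 -1.e+00] q [ 0.76  0.22 -0.66  1.94  0.16  1.03  2.14] F [-1.1  0.5 -0.1] M [ 0.03 -0.04  0.02] w 0.0851 0.0
[-0.08368112 -0.1135766  -0.00011828]
axis pts in scene [[408.33119255 280.78469918]
 [411.63868567 251.16620625]
 [413.51608177 234.32653671]
 [414.85109937 222.33960194]]
axis pts in top [[375.79801655 205.80064797]
 [380.16968515 200.59866066]
 [382.75730362 197.51879302]
 [384.6467393  195.26955809]]
```

View pics/s3.png

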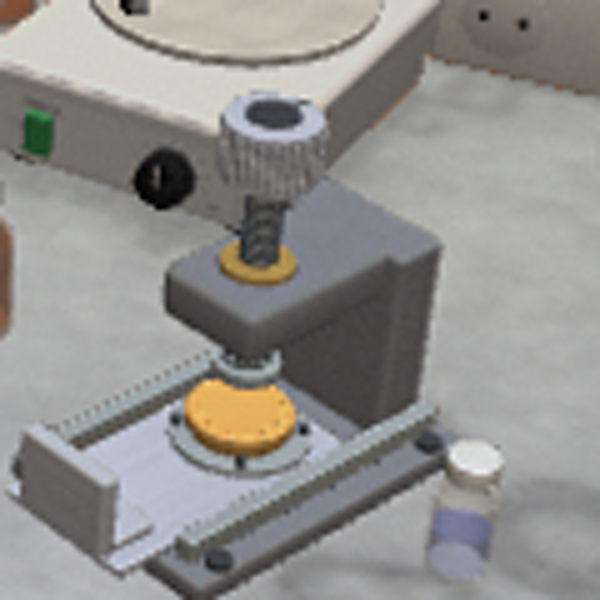

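The tin is centred at crop (241,413), i.e. image (408,282.6), against the axis projected at (408.3,280.8). The knob's top is at (274,115), so knob z is about 0.141. The foot is roughly 14 mm above the tin. Now I go to the knob.

Emit:
servo_tool:
  dp:
    - [-0.0167,-0.0227,0]
    - [-0.0167,-0.0227,0]
    - [-0.0167,-0.0227,0]
    - [-0.0167,-0.0227,0]
    - [-0.0167,-0.0227,0]
  rot:
    - [0,0,0]
    - [0,0,0]
    - [0,0,0]
    - [0,0,0]
    - [0,0,0]

```text
time: 8.27
eef_pos: [0.6193, -0.2088, 0.3994]
tool_rot: [-0.261, 0.965, -0.0, -0.0]
contact_force: [0.5, -0.9, 0.5]
grip_width: 0.0854
gripper_force: 0.0
```

Emit:
servo_tool:
  dp:
    - [0,0,0]
    - [0,0,0]
    - [0,0,0]
    - [0,0,0]
    - [0,0,0]
  rot:
    - [0,0,0]
    - [0,0,0]
    - [0,0,0]
    - [0,0,0]
    - [0,0,0]

```text
time: 8.68
eef_pos: [0.6176, -0.2078, 0.4001]
tool_rot: [-0.263, 0.965, -0.0, -0.0]
contact_force: [-0.4, -0.8, 0.1]
grip_width: 0.0854
gripper_force: 0.0
```

Run:
```python
from h import *
s=st();print(togo([*AX,.295]))
c=eyes.calibration('wrist');im=eyes.capture('wrist')[:,:,::-1]
print('knob top proj',proj(c,[[*AX,.153],[*AX,.095]]));cv2.imwrite('pics/w1.png',im)
```

```text
t 8.68 p [ 0.6176 -0.2078  0.4001] yawx -149.49 z [ 1.e-04 -5.e-04 -1.e+00] q [ 0.67  0.45 -0.6   1.63  0.28  1.14  2.1 ] F [-0.4 -0.8  0.1] M [ 0.04  0.01 -0.02] w 0.0854 0.0
[-1.85213503e-05 -7.26378418e-04  1.05065971e-01]
knob top proj [[314.9993445  254.67986073]
 [315.36546382 230.06065342]]
```

View pics/w1.png

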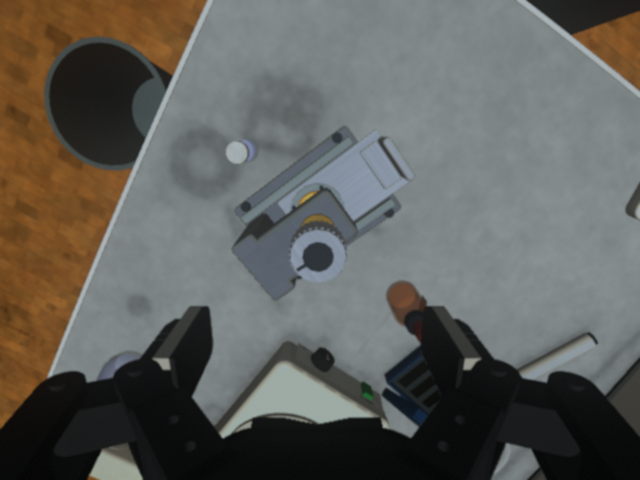

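The wrist view shows the knob's top at (318,256), against (315,255) predicted, so it is about 2 mm off along the closing line. The fingers straddle it and the bottle at (405,300) is clear.

Run:
```python
from h import *
c=eyes.calibration('wrist');p=plane(c,[[318,256]],.153)[0];print(p,togo([p[0],p[1],.295]))
```

```text
[ 0.61792309 -0.20650686  0.153     ] [-0.0009388   0.00114731  0.10511689]
```

Emit:
servo_tool:
  dp:
    - [-0.0005,0,0.025]
    - [0,0,0.025]
    - [0,0,0.025]
    - [0,0,0.02]
    - [0,0,0.01]
  rot:
    - [0,0,0]
    - [0,0,0]
    - [0,0,0]
    - [0,0,0]
    - [0,0,0]
  grip: 0.055

```text
time: 9.15
eef_pos: [0.6176, -0.2078, 0.2925]
tool_rot: [-0.263, 0.965, 0.001, -0.001]
contact_force: [-0.4, -0.7, 0.4]
grip_width: 0.055
gripper_force: 0.0
```

Emit:
servo_tool:
  dp:
    - [0,0,0]
    - [0,0,0]
    - [0,0,0]
    - [0,0,0]
    - [0,0,0]
  rot:
    - [0,0,0]
    - [0,0,0]
    - [0,0,0]
    - [0,0,0]
    - [0,0,0]
  grip: 0.03
  force: 25

```text
time: 9.57
eef_pos: [0.6181, -0.2073, 0.295]
tool_rot: [-0.264, 0.965, 0.001, -0.001]
contact_force: [-3.5, 4.5, -12.7]
grip_width: 0.0351
gripper_force: 26.7
```

Emit:
servo_tool:
  dp:
    - [0,0,0]
    - [0,0,0]
    - [0,0,0]
    - [0,0,0]
    - [0,0,0]
  rot:
    - [0,0,0]
    - [0,0,0]
    - [0,0,0]
    - [0,0,0]
    - [0,0,0]

```text
time: 9.98
eef_pos: [0.6181, -0.2073, 0.295]
tool_rot: [-0.264, 0.965, 0.001, -0.001]
contact_force: [-4.4, 4.2, -13.9]
grip_width: 0.0356
gripper_force: 26.7
```

Run:
```python
from h import *
s=st();print('F tool',R.from_quat(s['tool_rot']).inv().apply(s['contact_force']))
```

```text
t 9.98 p [ 0.6181 -0.2073  0.295 ] yawx -149.42 z [-1.3e-03  7.0e-04 -1.0e+00] q [ 0.64  0.56 -0.56  1.72  0.35  0.96  2.04] F [ -4.4   4.2 -13.9] M [ 0.65  0.7  -0.02] w 0.0356 26.71561449766159
F tool [ 1.66446862  5.87033793 13.94967567]
```

The knob is gripped (width 35.6 mm). I relieve the residual force, firm the grip, and start turning: 6° and 0.5 mm per row.

Emit:
servo_tool:
  dp:
    - [0,0.0005,0.0012]
    - [0,0,0]
    - [0,0,0]
    - [0,0,0.0005]
    - [0,0,0.0005]
  rot:
    - [0,0,0]
    - [0,0,0]
    - [0,0,0]
    - [0,0,6]
    - [0,0,6]
  grip: 0.03
  force: 70

```text
time: 10.4
eef_pos: [0.6181, -0.2071, 0.294]
tool_rot: [-0.159, 0.987, 0.0, -0.0]
contact_force: [-8.8, 4.5, 1.7]
grip_width: 0.0342
gripper_force: 69.4
```

Emit:
servo_tool:
  dp:
    - [0,0,0.0005]
    - [0,0,0.0005]
    - [0,0,0.0005]
    - [0,0,0]
    - [0,0,0]
  rot:
    - [0,0,6]
    - [0,0,6]
    - [0,0,6]
    - [0,0,0]
    - [0,0,0]

```text
time: 10.82
eef_pos: [0.6181, -0.2069, 0.2925]
tool_rot: [-0.004, 1.0, -0.0, -0.0]
contact_force: [-7.9, 4.3, 1.0]
grip_width: 0.0341
gripper_force: 69.6
```

Run:
```python
from h import *
s=st();print('F tool',R.from_quat(s['tool_rot']).inv().apply(s['contact_force']))
```

```text
t 10.82 p [ 0.6181 -0.2069  0.2925] yawx -179.49 z [-5.e-04 -1.e-04 -1.e+00] q [ 0.55  0.54 -0.44  1.73  0.28  0.93  1.58] F [-7.9  4.3  1. ] M [ 0.64  1.73 -0.35] w 0.0341 69.556725025177
F tool [ 7.88622095  4.41198941 -0.95450878]
```

Emit:
servo_tool:
  dp:
    - [0.0006,0.0004,0.0005]
    - [0,0,0.0005]
    - [0,0,0.0005]
    - [0,0,0.0005]
    - [0,0,0.0005]
  rot:
    - [0,0,6]
    - [0,0,6]
    - [0,0,6]
    - [0,0,3]
    - [0,0,3]

```text
time: 11.23
eef_pos: [0.6178, -0.2067, 0.2904]
tool_rot: [0.204, 0.979, -0.0, 0.0]
contact_force: [-7.6, 3.8, 7.2]
grip_width: 0.0342
gripper_force: 70.3
```

```bash
cat >> h.py <<'E'
def rep():
    s=st();print('F tool',R.from_quat(s['tool_rot']).inv().apply(s['contact_force']).round(1),'Mz',s['moment'][2],'dq7',s['dq'][6],'tau7',s['joint_efforts'][6])
    x=R.from_quat(s['tool_rot']).as_matrix()[:,0];a=(-149.42-np.degrees(np.arctan2(x[1],x[0])))%360
    print('turned',np.radians(a).round(3))
E
python3 - <<'E'
from h import *
rep()
E
```

```text
t 11.23 p [ 0.6178 -0.2067  0.2904] yawx 156.41 z [ 8.e-04 -4.e-04 -1.e+00] q [ 0.48  0.53 -0.35  1.74  0.22  0.91  1.2 ] F [-7.6  3.8  7.2] M [0.39 1.72 0.3 ] w 0.0342 70.25878071784973
F tool [ 8.5  0.4 -7.2] Mz 0.2951441083046206 dq7 -0.5434701079121552 tau7 1.136956438422203
turned 0.945
```

Emit:
servo_tool:
  dp:
    - [0.0007,0,0]
    - [0,0,0]
    - [0,0,0.00025]
    - [0,0,0.00025]
    - [0,0,0.00025]
  rot:
    - [0,0,3]
    - [0,0,3]
    - [0,0,3]
    - [0,0,3]
    - [0,0,3]

```text
time: 11.65
eef_pos: [0.6175, -0.2065, 0.2893]
tool_rot: [0.33, 0.944, 0.0, 0.001]
contact_force: [0.5, 0.9, -4.7]
grip_width: 0.0344
gripper_force: 70.4
```

```bash
python3 -c "from h import *; rep()"
```

```text
t 11.65 p [ 0.6175 -0.2065  0.2893] yawx 141.45 z [ 1.8e-03 -3.0e-04 -1.0e+00] q [ 0.44  0.52 -0.29  1.74  0.18  0.9   0.97] F [ 0.5  0.9 -4.7] M [0.01 0.29 0.31] w 0.0344 70.35157084465027
F tool [0.1 1.  4.7] Mz 0.31438026673929087 dq7 -0.5510127968577238 tau7 1.486327350139618
turned 1.207
```

Emit:
servo_tool:
  dp:
    - [0,0,0.00025]
    - [0,0,0.00025]
    - [0,0,0.00025]
    - [0,0,0.00025]
    - [0,0,0.00025]
  rot:
    - [0,0,3]
    - [0,0,3]
    - [0,0,3]
    - [0,0,3]
    - [0,0,3]

```text
time: 12.07
eef_pos: [0.6175, -0.2065, 0.288]
tool_rot: [0.451, 0.893, 0.0, 0.001]
contact_force: [1.1, 1.4, -4.5]
grip_width: 0.0343
gripper_force: 70.4
```

```bash
python3 -c "
from h import *
rep()
im=eyes.capture('scene');cv2.imwrite('pics/s4.png',cv2.resize(im[200:320,360:480,::-1],None,fx=5,fy=5,interpolation=cv2.INTER_CUBIC))"
```

```text
t 12.07 p [ 0.6175 -0.2065  0.288 ] yawx 126.45 z [ 1.8e-03 -1.0e-04 -1.0e+00] q [ 0.39  0.51 -0.23  1.75  0.14  0.89  0.74] F [ 1.1  1.4 -4.5] M [0.05 0.32 0.36] w 0.0343 70.35304069519043
F tool [0.5 1.7 4.5] Mz 0.3607871469626421 dq7 -0.550642995861326 tau7 1.4834294468164444
turned 1.468
```

View pics/s4.png

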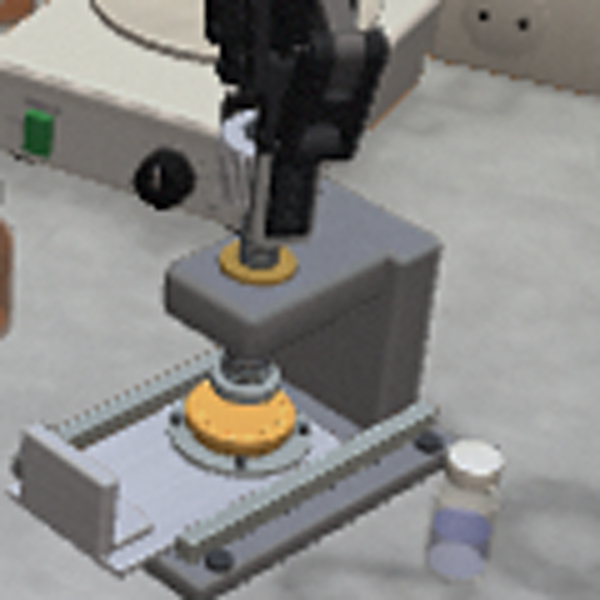

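The tin stands still at (241,408). The foot is lower, its front rim at (247,402), and still about 8 mm above the tin. Free torque reads about 0.33 N m, and tau7 is a steady 1.48.

Emit:
servo_tool:
  dp:
    - [0,0,0.00025]
    - [0,0,0.00025]
    - [0,0,0.00025]
    - [0,0,0.00025]
    - [0,0,0.00025]
  rot:
    - [0,0,3]
    - [0,0,3]
    - [0,0,3]
    - [0,0,3]
    - [0,0,3]

```text
time: 12.53
eef_pos: [0.6176, -0.2065, 0.2868]
tool_rot: [0.563, 0.827, 0.001, 0.001]
contact_force: [0.3, 2.2, -1.3]
grip_width: 0.0345
gripper_force: 70.6
```

```bash
python3 -c "from h import *; rep()"
```

```text
t 12.53 p [ 0.6176 -0.2065  0.2868] yawx 111.53 z [ 0.002  0.    -1.   ] q [ 0.35  0.51 -0.17  1.75  0.1   0.89  0.51] F [ 0.3  2.2 -1.3] M [0.2  0.46 0.32] w 0.0345 70.61347603797913
F tool [1.9 1.1 1.3] Mz 0.3160603080890786 dq7 -0.5498077351939512 tau7 1.4914260059595108
turned 1.729
```

Emit:
servo_tool:
  dp:
    - [0,0,0.00025]
    - [0,0,0.00025]
    - [0,0,0.00025]
    - [0,0,0.00025]
    - [0,0,0.00025]
  rot:
    - [0,0,3]
    - [0,0,3]
    - [0,0,3]
    - [0,0,3]
    - [0,0,3]

```text
time: 12.95
eef_pos: [0.6177, -0.2064, 0.2855]
tool_rot: [0.666, 0.746, 0.001, 0.001]
contact_force: [0.8, 1.2, -2.7]
grip_width: 0.0343
gripper_force: 70.6
```

```bash
python3 -c "from h import *; rep()"
```

```text
t 12.95 p [ 0.6177 -0.2064  0.2855] yawx 96.53 z [ 2.1e-03  2.0e-04 -1.0e+00] q [ 0.3   0.51 -0.1   1.76  0.07  0.88  0.28] F [ 0.8  1.2 -2.7] M [0.31 0.31 0.31] w 0.0343 70.59845209121704
F tool [1.1 0.9 2.7] Mz 0.31153630148817524 dq7 -0.5478028235872303 tau7 1.4849766343832016
turned 1.991
```

Emit:
servo_tool:
  dp:
    - [0,0,0.00025]
    - [0,0,0.00025]
    - [0,0,0.00025]
    - [0,0,0.00025]
    - [0,0,0.00025]
  rot:
    - [0,0,3]
    - [0,0,3]
    - [0,0,3]
    - [0,0,3]
    - [0,0,3]

```text
time: 13.37
eef_pos: [0.6178, -0.2064, 0.2843]
tool_rot: [0.757, 0.653, 0.001, 0.001]
contact_force: [1.9, 0.9, -2.5]
grip_width: 0.0344
gripper_force: 70.6
```

```bash
python3 -c "from h import *; rep()"
```

```text
t 13.37 p [ 0.6178 -0.2064  0.2843] yawx 81.53 z [ 2.3e-03  2.0e-04 -1.0e+00] q [ 0.26  0.51 -0.04  1.76  0.03  0.87  0.05] F [ 1.9  0.9 -2.5] M [0.33 0.26 0.33] w 0.0344 70.55643439292908
F tool [1.1 1.8 2.5] Mz 0.3319776492847567 dq7 -0.5461538879209401 tau7 1.476876474916935
turned 2.252
```

Emit:
servo_tool:
  dp:
    - [0,0,0.00025]
    - [0,0,0.00025]
    - [0,0,0.00025]
    - [0,0,0.00025]
    - [0,0,0.00025]
  rot:
    - [0,0,3]
    - [0,0,3]
    - [0,0,3]
    - [0,0,3]
    - [0,0,3]

```text
time: 13.78
eef_pos: [0.6178, -0.2064, 0.283]
tool_rot: [0.836, 0.549, 0.001, 0.001]
contact_force: [1.9, 1.3, -2.4]
grip_width: 0.0343
gripper_force: 70.5
```

```bash
python3 -c "from h import *; rep()"
```

```text
t 13.78 p [ 0.6178 -0.2064  0.283 ] yawx 66.54 z [ 2.5e-03  3.0e-04 -1.0e+00] q [ 0.21  0.51  0.02  1.76 -0.01  0.87 -0.17] F [ 1.9  1.3 -2.4] M [0.35 0.13 0.31] w 0.0343 70.47208428382874
F tool [1.9 1.2 2.4] Mz 0.3129785496604552 dq7 -0.5417030410275493 tau7 1.467997469007969
turned 2.514
```

Emit:
servo_tool:
  dp:
    - [0,0,0.00025]
    - [0,0,0.00025]
    - [0,0,0.00025]
    - [0,0,0.00025]
    - [0,0,0.00025]
  rot:
    - [0,0,3]
    - [0,0,3]
    - [0,0,3]
    - [0,0,3]
    - [0,0,3]

```text
time: 14.2
eef_pos: [0.6179, -0.2064, 0.2817]
tool_rot: [0.901, 0.435, 0.001, 0.0]
contact_force: [2.1, 0.2, -2.1]
grip_width: 0.0342
gripper_force: 70.4
```

```bash
python3 -c "from h import *; rep()"
```

```text
t 14.2 p [ 0.6179 -0.2064  0.2817] yawx 51.54 z [ 2.7e-03  3.0e-04 -1.0e+00] q [ 0.16  0.51  0.08  1.77 -0.05  0.86 -0.4 ] F [ 2.1  0.2 -2.1] M [ 0.32 -0.17  0.36] w 0.0342 70.40408492088318
F tool [1.5 1.5 2.1] Mz 0.35960973883463065 dq7 -0.5422378426413292 tau7 1.4575371891260147
turned 2.776
```

Emit:
servo_tool:
  dp:
    - [0,0,0.00025]
    - [0,0,0.00025]
    - [0,0,0.00025]
    - [0,0,0.00025]
    - [0,0,0.00025]
  rot:
    - [0,0,3]
    - [0,0,3]
    - [0,0,3]
    - [0,0,3]
    - [0,0,3]

```text
time: 14.62
eef_pos: [0.618, -0.2065, 0.2805]
tool_rot: [0.95, 0.313, 0.001, 0.0]
contact_force: [2.6, -0.6, -2.9]
grip_width: 0.0342
gripper_force: 70.4
```

```bash
python3 -c "from h import *; rep()"
```

```text
t 14.62 p [ 0.618  -0.2065  0.2805] yawx 36.53 z [ 2.9e-03  2.0e-04 -1.0e+00] q [ 0.12  0.52  0.15  1.77 -0.1   0.86 -0.63] F [ 2.6 -0.6 -2.9] M [ 0.14 -0.3   0.42] w 0.0342 70.42362928390503
F tool [1.7 2.1 2.9] Mz 0.4237480164540018 dq7 -0.5383660092490181 tau7 1.446796953678131
turned 3.038
```

Emit:
servo_tool:
  dp:
    - [0,0,0.00025]
  rot:
    - [0,0,3]

```text
time: 14.7
eef_pos: [0.618, -0.2065, 0.2803]
tool_rot: [0.957, 0.289, 0.001, 0.0]
contact_force: [2.8, -0.2, -3.6]
grip_width: 0.0341
gripper_force: 70.4
```

```bash
python3 -c "
from h import *
rep()
im=eyes.capture('scene');cv2.imwrite('pics/s5.png',cv2.resize(im[200:320,360:480,::-1],None,fx=5,fy=5,interpolation=cv2.INTER_CUBIC))
rep()"
```

```text
t 14.7 p [ 0.618  -0.2065  0.2803] yawx 33.54 z [ 3.e-03  2.e-04 -1.e+00] q [ 0.11  0.52  0.16  1.77 -0.1   0.86 -0.67] F [ 2.8 -0.2 -3.6] M [ 0.17 -0.34  0.33] w 0.0341 70.42430520057678
F tool [2.3 1.7 3.6] Mz 0.326576375566593 dq7 -0.5366336701526998 tau7 1.4442570134997368
turned 3.09
t 14.75 p [ 0.618  -0.2065  0.2802] yawx 33.3 z [ 2.9e-03  2.0e-04 -1.0e+00] q [ 0.11  0.52  0.16  1.77 -0.11  0.86 -0.68] F [ 2.   0.  -0.6] M [ 0.29 -0.33  0.11] w 0.0342 70.671626329422
F tool [1.7 1.  0.6] Mz 0.11374802696499337 dq7 0.10266821185483226 tau7 1.481330394744873
turned 3.094
```

View pics/s5.png

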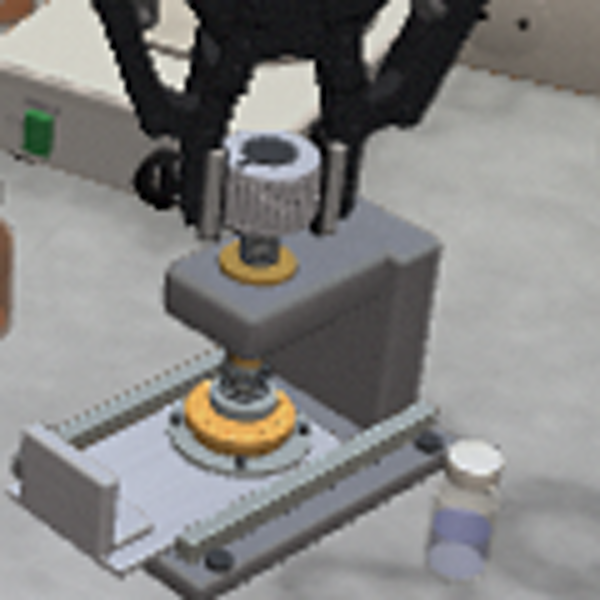

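The knob's top has sunk to (268,150). The foot's front rim is at about (247,420), still slightly above the tin's face. The 0.42 reading was noise, so I now read the moment at every row.

Emit:
servo_tool:
  dp:
    - [0,0,0.00025]
    - [0,0,0.00025]
  rot:
    - [0,0,3]
    - [0,0,3]

```text
time: 14.92
eef_pos: [0.618, -0.2066, 0.2798]
tool_rot: [0.971, 0.239, 0.002, 0.0]
contact_force: [4.4, -0.2, -0.4]
grip_width: 0.0342
gripper_force: 70.6
```

```bash
python3 -c "from h import *; rep()"|tail -2
```

```text
F tool [3.8 2.2 0.4] Mz 0.3713072425882585 dq7 -0.5455607364999502 tau7 1.7294277995824814
turned 3.193
```

Emit:
servo_tool:
  dp:
    - [0,0,0.00025]
  rot:
    - [0,0,3]

```text
time: 15.0
eef_pos: [0.618, -0.2066, 0.2795]
tool_rot: [0.977, 0.213, 0.001, 0.0]
contact_force: [2.8, 0.2, -1.2]
grip_width: 0.0342
gripper_force: 70.6
```

```bash
python3 -c "from h import *; rep()"|tail -2
```

```text
F tool [2.6 1.  1.2] Mz 0.29759748177057427 dq7 -0.5357134611851572 tau7 1.480821780860424
turned 3.246
```

Emit:
servo_tool:
  dp:
    - [0,0,0.00025]
  rot:
    - [0,0,3]

```text
time: 15.08
eef_pos: [0.618, -0.2066, 0.2793]
tool_rot: [0.982, 0.187, 0.002, 0.0]
contact_force: [3.0, 0.4, -1.2]
grip_width: 0.0344
gripper_force: 70.6
```

```bash
python3 -c "from h import *; rep()"|tail -2
```

```text
F tool [2.9 0.7 1.2] Mz 0.31978920544240513 dq7 -0.5354762313030732 tau7 1.4463068917393684
turned 3.299
```

Still free at 3.30 rad turned (mean about 0.33).

Emit:
servo_tool:
  dp:
    - [0,0,0.00025]
  rot:
    - [0,0,3]

```text
time: 15.17
eef_pos: [0.618, -0.2066, 0.279]
tool_rot: [0.987, 0.162, 0.002, 0.0]
contact_force: [3.5, 0.4, -1.2]
grip_width: 0.0342
gripper_force: 70.7
```

```bash
python3 -c "from h import *; rep()"|tail -2
```

```text
F tool [3.4 0.7 1.2] Mz 0.3540290817864218 dq7 -0.534681029704771 tau7 1.4455942064523697
turned 3.351
```

Emit:
servo_tool:
  dp:
    - [0,0,0.00025]
  rot:
    - [0,0,3]

```text
time: 15.25
eef_pos: [0.618, -0.2066, 0.2788]
tool_rot: [0.991, 0.136, 0.002, 0.0]
contact_force: [2.8, -0.6, -0.6]
grip_width: 0.0346
gripper_force: 70.7
```

```bash
python3 -c "from h import *; rep()"|tail -2
```

```text
F tool [2.6 1.3 0.6] Mz 0.3085768901446443 dq7 -0.5343520391456906 tau7 1.4201869815587997
turned 3.403
```

Emit:
servo_tool:
  dp:
    - [0,0,0.00025]
  rot:
    - [0,0,3]

```text
time: 15.33
eef_pos: [0.618, -0.2066, 0.2785]
tool_rot: [0.994, 0.11, 0.002, 0.0]
contact_force: [3.0, -0.3, -0.7]
grip_width: 0.0342
gripper_force: 70.7
```

```bash
python3 -c "from h import *; rep()"|tail -2
```

```text
F tool [2.8 1.  0.7] Mz 0.40063101325721984 dq7 -0.5305910541843056 tau7 1.3960116729140282
turned 3.456
```

Emit:
servo_tool:
  dp:
    - [0,0,0.00025]
  rot:
    - [0,0,3]

```text
time: 15.42
eef_pos: [0.618, -0.2067, 0.2783]
tool_rot: [0.996, 0.084, 0.002, 0.0]
contact_force: [2.8, -0.3, -0.8]
grip_width: 0.0347
gripper_force: 70.7
```

```bash
python3 -c "from h import *; rep()"|tail -2
```

```text
F tool [2.7 0.8 0.8] Mz 0.37562199152362175 dq7 -0.5340486229192053 tau7 1.3725801184773445
turned 3.508
```

Emit:
servo_tool:
  dp:
    - [0,0,0.00025]
  rot:
    - [0,0,3]

```text
time: 15.5
eef_pos: [0.6181, -0.2067, 0.2781]
tool_rot: [0.998, 0.058, 0.002, 0.0]
contact_force: [2.4, -0.7, 0.1]
grip_width: 0.0338
gripper_force: 70.7
```

```bash
python3 -c "from h import *; rep()"|tail -2
```

```text
F tool [ 2.3  0.9 -0.1] Mz 0.3568453264384986 dq7 -0.531294546722341 tau7 1.3484175503253937
turned 3.56
```

tau7 was flat at 1.446 until 3.35 rad, then fell linearly by 0.46 N m per rad. That is first contact, consistent with the 0.5 N m per rad given. I'm now 0.21 rad past it, so I turn a little more and stop.

Emit:
servo_tool:
  dp:
    - [0,0,0.00025]
  rot:
    - [0,0,3]

```text
time: 15.58
eef_pos: [0.6181, -0.2067, 0.2779]
tool_rot: [1.0, 0.031, 0.002, 0.0]
contact_force: [2.6, -0.2, -0.2]
grip_width: 0.0347
gripper_force: 70.8
```

```bash
python3 -c "from h import *; rep()"|tail -2
```

```text
F tool [2.6 0.3 0.2] Mz 0.3972883072763181 dq7 -0.5330263143391674 tau7 1.324349194765091
turned 3.613
```

Emit:
servo_tool:
  dp:
    - [0,0,0.0001]
  rot:
    - [0,0,1]

```text
time: 15.67
eef_pos: [0.618, -0.2067, 0.2777]
tool_rot: [1.0, 0.022, 0.002, 0.0]
contact_force: [3.2, -0.7, 4.5]
grip_width: 0.0345
gripper_force: 70.9
```

```bash
python3 -c "
from h import *
rep()
im=eyes.capture('scene');cv2.imwrite('pics/s6.png',cv2.resize(im[200:320,360:480,::-1],None,fx=5,fy=5,interpolation=cv2.INTER_CUBIC))
rep()"
```

```text
t 15.67 p [ 0.618  -0.2067  0.2777] yawx 2.56 z [ 0.0031 -0.     -1.    ] q [ 0.01  0.53  0.29  1.78 -0.2   0.85 -1.14] F [ 3.2 -0.7  4.5] M [ 0.14 -0.47  0.43] w 0.0345 70.93401432037354
F tool [ 3.1  0.8 -4.5] Mz 0.4293066607410924 dq7 -0.12772048844381836 tau7 -0.9659247100353241
turned 3.631
t 15.72 p [ 0.6181 -0.2067  0.2777] yawx 2.58 z [ 3.1e-03 -1.0e-04 -1.0e+00] q [ 0.01  0.53  0.29  1.78 -0.2   0.85 -1.14] F [ 2.5 -0.3  6.8] M [ 0.22 -0.53  0.27] w 0.0344 71.3629424571991
F tool [ 2.5  0.4 -6.7] Mz 0.26589352482396084 dq7 0.04677860297851839 tau7 -0.38980633020401
turned 3.63
```

View pics/s6.png

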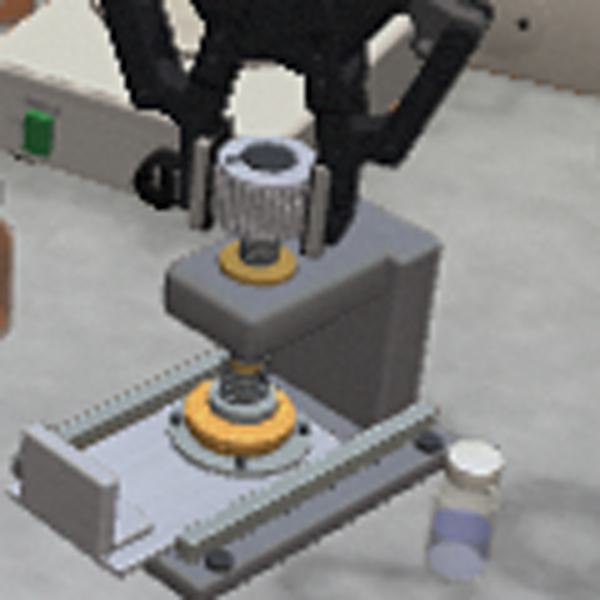

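The foot's rim now sits on the tin's face at about (247,421), and the knob's top is down to (266,157). As a check, I compare foot travel and knob travel numerically.

Run:
```python
from h import *
I={n:cv2.imread(f'pics/{n}.png') for n in('s3','s4','s5','s6')}
for n,im in I.items():
    h=cv2.cvtColor(im[:,225:268],cv2.COLOR_BGR2HSV)[:,:,1].astype(float).mean(1)
    r=np.arange(385,436); v=h[r]; mid=(80+180)/2
    i=np.where((v[:-1]<mid)&(v[1:]>=mid))[0]
    print(n,'foot front edge',[round(r[k]+(mid-v[k])/(v[k+1]-v[k]),2) for k in i])
a=[cv2.cvtColor(I[n],cv2.COLOR_BGR2GRAY).astype(np.float32) for n in('s5','s6')]
for nm,(x0,x1,y0,y1) in {'knobtop':(225,310,130,180),'foot':(215,275,385,425),'tin':(185,300,425,460)}.items():
    t=a[0][y0:y1,x0:x1]; m=cv2.matchTemplate(a[1][y0-12:y1+12,x0-12:x1+12],t,cv2.TM_CCOEFF_NORMED)
    print(nm,np.array(cv2.minMaxLoc(m)[3])-12,m.max())
```

```text
s3 foot front edge [np.float64(389.5)]
s4 foot front edge [np.float64(404.82)]
s5 foot front edge [np.float64(421.5)]
s6 foot front edge [np.float64(424.81)]
knobtop [0 6] 0.8744766
foot [0 3] 0.91876376
tin [0 0] 0.9872344
```

Foot travel since the previous picture is 0.32 rad worth, out of 0.54 rad of knob turn. So I'm about 0.22–0.28 rad past contact, roughly 23–29 N, which is inside the wanted range. Now I release and rise.

Emit:
servo_tool:
  dp:
    - [0,0,0]
    - [0,0,0]
    - [0,0,0]
    - [0,0,0]
    - [0,0,0]
  rot:
    - [0,0,0]
    - [0,0,0]
    - [0,0,0]
    - [0,0,0]
    - [0,0,0]
  grip: 0.08

```text
time: 16.13
eef_pos: [0.617, -0.2069, 0.2761]
tool_rot: [1.0, 0.022, -0.0, -0.0]
contact_force: [-0.2, 0.3, -0.9]
grip_width: 0.0799
gripper_force: 0.0
```

Emit:
servo_tool:
  dp:
    - [0,0,-0.01]
    - [0,0,-0.02]
    - [0,0,-0.03]
    - [0,0,-0.03]
    - [0,0,-0.03]
  rot:
    - [0,0,0]
    - [0,0,0]
    - [0,0,0]
    - [0,0,0]
    - [0,0,0]

```text
time: 16.55
eef_pos: [0.6168, -0.2069, 0.3982]
tool_rot: [1.0, 0.022, -0.0, 0.0]
contact_force: [0.6, 0.2, 0.1]
grip_width: 0.08
gripper_force: 0.0
```

Emit:
servo_tool:
  dp:
    - [0,0,0]
    - [0,0,0]
    - [0,0,0]
    - [0,0,0]
    - [0,0,0]
  rot:
    - [0,0,0]
    - [0,0,0]
    - [0,0,0]
    - [0,0,0]
    - [0,0,0]

```text
time: 16.97
eef_pos: [0.6169, -0.2067, 0.3952]
tool_rot: [1.0, 0.022, -0.001, -0.0]
contact_force: [0.6, 0.0, 0.1]
grip_width: 0.0802
gripper_force: 0.0
```

Run:
```python
from h import *
st()
im=cv2.resize(eyes.capture('scene')[200:320,360:480,::-1],None,fx=5,fy=5,interpolation=cv2.INTER_CUBIC);cv2.imwrite('pics/s7.png',im)
a=cv2.cvtColor(cv2.imread('pics/s6.png'),cv2.COLOR_BGR2GRAY).astype(np.float32);b=cv2.cvtColor(im,cv2.COLOR_BGR2GRAY).astype(np.float32)
for nm,(x0,x1,y0,y1) in {'knobtop':(225,310,140,190),'foot':(215,275,385,428),'tin':(185,300,425,460)}.items():
    m=cv2.matchTemplate(b[y0-12:y1+12,x0-12:x1+12],a[y0:y1,x0:x1],cv2.TM_CCOEFF_NORMED)
    print(nm,np.array(cv2.minMaxLoc(m)[3])-12,m.max())
```

```text
t 16.97 p [ 0.6169 -0.2067  0.3952] yawx 2.56 z [-1.6e-03  3.0e-04 -1.0e+00] q [-0.02  0.41  0.33  1.69 -0.15  1.07 -1.17] F [0.6 0.  0.1] M [-0.01  0.02 -0.03] w 0.0802 0.0
knobtop [0 0] 0.9893523
foot [0 0] 0.99933654
tin [0 0] 0.99946296
```

The knob, foot and tin did not move on release, and the robot touches nothing. I hand it in.

```bash
python3 -c "
from station import ticket
print(ticket.hand_in())"
```

```text
the job is handed in; nothing more can be done
None
```

I pushed the tray home and clamped the tin at an estimated 23–29 N (about 0.22–0.28 rad past first contact). The gripper is clear, and the job was handed in at about 17 s with no verdict returned.

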